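Seat the locked pair of spice-tin lids, then free and lift the outer lid alone

TASK

Cooking is about to start and the whole-spice tin needs only its inner lid on, to keep the steam out; but its two lids are still locked together, one nested inside the other. Pick the pair up by the wooden bar and lower it onto the tin so that the inner lid's square hole goes down over the square post and the inner lid lies flat on the rim; press the outer lid down, turn it a sixth of a turn (60 degrees, either way) to free it, and lift it off, leaving the inner lid lying in place on the tin. Finish while still holding the outer lid by its bar, level and still, a good 10 cm above the tin, with the tin and the things around it left where they stand.

Things in the scene. Friction and masses are not known exactly. Their poses are not given: they have to be found in the camera images.
- spice_tin: Round steel spice tin, open-topped, 118 mm across, rim 62 mm high, about 1.2 kg, standing loose on the worktop at the right; four small cups of whole spices stand inside below the rim, round a square post. Origin: centre of the underside, z up; x and y are parallel to the sides of the post (any quarter turn is as good as another).
- post_tip (a point): Centre of the top of the tin's oak post, on the tin's axis, 80 mm above its underside. The post is 20 x 20 mm square up to 71 mm, then tapers to 11 x 11 mm at its top.
- outer_lid: Outer lid: steel dome, 146 mm across, about 0.22 kg, its skirt standing on the worktop at the start, the inner lid locked inside. Flat crown at 35 mm height carries an oak bar. Origin: centre of the skirt's lower edge, z up, x along the bar. Home on the seated inner lid (pressed down), its origin is 53 mm above the tin's underside; with the inner lid hanging from it, 58 mm.
- lid_bar (a point): Grip point on the outer lid's axis, 56 mm above its origin, in the oak bar: 72 mm long (lid's x) x 18 wide (lid's y) x 30 high, from 35 to 65 mm above the origin. Grip it across its 18 mm.
- lid_lug (a point): Top of one of three lugs inside the outer lid's skirt (at 0, 120, 240 degrees from x, 66 mm from the axis, 4 mm above the origin, 12 degrees wide). The inner lid hangs on them; each is then caught between two 2.5 mm ribs under its edge. With the inner lid on the rim, the outer lid drops 5 mm and its lugs are clear of the ribs; it then turns freely.
- inner_lid: Inner lid: flat steel disc 137 mm across, 3 mm thick, about 0.12 kg, hidden inside the outer lid, with a square-bored hub. Origin: centre of the disc's underside, z up; 4 mm above the outer lid's origin while it hangs locked, 62 mm above the tin's underside when seated. Locked, its x and y are the outer lid's to within about 4 degrees.
- lid_hole (a point): Top of the inner lid's square hub hole, 20 mm above its origin: 22 x 22 mm right through, sides parallel to the lid's x and y (so parallel to the oak bar while locked). On the post it has 1 mm to spare a side and turns at most 6 degrees.
- lid_gap (a point): Middle of one of three gaps in the inner lid's edge, at 60, 180 and 300 degrees from its x, 64 mm from the axis, each 36 degrees wide. When the outer lid is turned 60 degrees to the inner lid, either way, the lugs stand in the gaps (11 degrees to spare each way) and the outer lid lifts off alone.
- dresser_corner (a point): Foot of the front right corner of the tall dresser cupboard that stands on the worktop, 1.3 m high: its flat front runs from here to the left (along +y) right behind the lids, and its side runs back (along +x). Keep the gripper and wrist in front of it, or right of it.
- pepper_mill: Bystander: dark wooden pepper mill, 58 mm across, 170 high, at the back right.
- spice_jar_a: Bystander: glass spice jar with black cap, 41 mm across, 105 high, between the lids and the tin.
- spice_jar_b: Bystander: glass spice jar with pale cap, 47 mm across, 98 high, beside the other jar.
- teaspoon: Bystander: steel teaspoon, 130 long, lying between the lids and the tin near the front edge.
- garlic: Bystander: bulb of garlic, 53 mm, left of the lids.
- lemon: Bystander: lemon, 71 x 53 x 51 mm, left of the lids.
- mug: Bystander: small white mug, 59 mm across, 55 high, beside the toaster at the left.
- peeler: Bystander: black-handled peeler, 170 long, lying behind the tin.

How it is judged:
On the way, in this order (a step that is already met when the one before it is completed fails the run):
1. both lids are lifted off the worktop together (height (world z) of each of outer_lid, inner_lid above 0.06 m and distance between outer_lid and inner_lid below 0.015 m), for 0.2 s.
2. the inner lid is keyed on the post and lies flat on the rim, the outer lid still over it and pressed down home (z of inner_lid in the frame of spice_tin between 0.059 and 0.0645 m and horizontal distance between inner_lid and post_tip below 0.005 m and angle between inner_lid's own z axis and vertical below 0.06 rad and z of outer_lid in the frame of spice_tin below 0.0555 m), for 0.1 s.
At the end, for the whole second after the job is handed in: Inner lid on the tin: height within 3 mm of the rim, 5 mm of the post's axis, level to 0.06 rad, at rest. Outer lid in the fingers (over 1 N), its edge at least 80 mm above the rim, level to 0.2 rad, still (under 0.03 m/s), touching neither tin nor inner lid. Tin upright (z of inner_lid in the frame of spice_tin between 0.059 and 0.0645 m and horizontal distance between inner_lid and post_tip below 0.005 m and angle between inner_lid's own z axis and vertical below 0.06 rad and z of outer_lid in the frame of spice_tin above 0.142 m and angle between outer_lid's own z axis and vertical below 0.2 rad and linear speed of outer_lid below 0.03 m/s and contact force between outer_lid and the fingers above 1 N and contact force between outer_lid and inner_lid below 0.05 N and contact force between outer_lid and spice_tin below 0.05 N and linear speed of inner_lid below 0.02 m/s and angle between spice_tin's own z axis and vertical below 0.05 rad); the arm keeps its last pose, push and grip.
It fails at once if the outer lid leaves the inner lid while the inner lid is not lying on the tin (distance between outer_lid and inner_lid above 0.025 m and not (z of inner_lid in the frame of spice_tin below 0.067 m and horizontal distance between inner_lid and post_tip below 0.007 m)).
It fails at once if the tin is shoved more than 30 mm or tipped (distance of spice_tin from where it was at the start of the episode above 0.03 m or angle between spice_tin's own z axis and vertical above 0.15 rad).
It fails at once if a bystander is moved more than 30 mm (distance of any of pepper_mill, spice_jar_a, spice_jar_b, teaspoon, garlic, lemon, mug, peeler from where it was at the start of the episode above 0.03 m).
It also fails if it takes over 53 s, if anything falls off the work surface, if the arm or the gripper's body presses on something with over 40 N, if the wrist force passes 120 N, or if a joint passes its speed limit or range.

ROBOT

A 7-joint arm with a two-finger parallel gripper is mounted at the origin on a cart in front of the work surface, level with it; the furniture and walls round the work are solid. World frame = base frame: x ahead of the robot, y to its left, z up, the work surface at z = 0. Lengths are in m, angles in rad, forces in N, time in s.
With the tool pointing down it reaches from about 0.425 to 0.875 m from the base axis. Payload 4.7 kg.
Tool frame: the origin (TCP) lies midway between the tips of the shut fingers; the grasp point (between the pads) lies 19 mm behind it; z points along the fingers, y is the line along which they close (so a half turn about z gives the same grasp; the last joint's range is limited). The gripper opens to 87 mm and grips with 3 to 60 N. Pads are 19 mm wide; open, the fingers measure 117 mm over their backs; the gripper's body (75 mm by 190 mm) begins 51 mm behind the grasp point.
Start: joints at [-1.197, 0.321, -0.07, 1.45, 0.023, 1.371, -0.057], TCP at [0.229, 0.608, 0.223] pointing down, gripper open.
Joint ranges: [-2.86, 2.86], [-0.3, 2.09], [-1.38, 1.24], [0.06, 2.45], [-1.56, 4.7], [0.09, 2.05], [-2.69, 2.69]. Speed limits (rad/s): [2.57, 2.57, 3.14, 3.14, 3.14, 3.14, 3.14].

INTERFACE

Orientations are given as a rotation vector (axis times angle).
In Python, from bench import monitor, cams, workorder gives the robot as it stands.
- The arm moves only by the tool move_arm, never from a script. Its arguments are lists of equal length, an entry for each row: "slide": the shift along the tool's x, y, z in cm, a list of three; "roll": the turn about the tool's z in rad. In form: {"slide": [[dx, dy, dz], ...], "roll": [roll, ...]}. A call has 1 to 20 rows; each row is the pose to reach, as a shift and turn from the pose commanded when the call began, along the tool's axes at that moment; what a row does not reach only later rows make up. A row lasts 1/10 s, in which the tool goes at most 50 mm and 8.59 degrees, less where a joint would pass 70% of its speed; a pose out of reach is approached as far as the arm can. A call with a gripper value outside its range is refused whole. "gripper" is the finger opening in cm, from 0 to 8.7, set as the call begins (left out, the last holds). The fingers move at their own pace and stop on an object; "squeeze" is the grip in N (left out, the last holds). Time passes only in rows, so rows that repeat a pose let the fingers close. It gives the time, the measured TCP pose, the force, the opening and the grip force at its end, in the units of the state.
- monitor.get_state(): the state, without advancing time (a new reading comes with each control period).
- cams.get_image(name): name is "scene" or "top" or "wrist"; returns the picture (480x640x3 uint8, red, green, blue); there is no depth.
- cams.get_calibration(name): a dict with "mtx" (3x3 intrinsics, pixels), "R" (3x3) and "t" (3): a world point X has camera coordinates R X + t. Camera axes: x right, y down, z forward; pixel columns grow to the right and rows downward; lengths in m; the calibration is good to about 2 mm. A picture is of the moment at which its call begins: read the wrist's pose just before it. get_calibration takes no time and is no camera call; for the wrist camera it gives the pose at the moment of the call.
- workorder.close_job(): hands the job in; it is judged then, once.
The state is a dict: "time": time; "joint_positions": joint angles; "qd": joint speeds; "joint_torque": joint torques, N m; "position": TCP position; "tool_rot": TCP orientation; "ft_force": force on the tool from outside, world axes, zero at the start; "torque": the same for the moment, N m; "grip_width": opening from 0.0 (shut) to 1.0 (fully open); "grip_force": force on a finger pad.
Only numpy, scipy, OpenCV 4.12 (cv2) and the standard library are available. Lean on these libraries where they do the work, as an engineer would, in place of code of your own. Each camera call takes 0.05 s, during which the arm holds its last target. There are 200 camera calls.

## Working session

There is one attempt and no reset: what is moved stays moved. The work goes in short steps, Python scripts to look and compute and a tool call to move; the robot and the scene stay as the last step left them, time stands still between calls to the robot, and variables do not carry over. Pictures are saved under pics/ and viewed, at most 10 in all, crops included, and the job is handed in when it is done.

Besides the shell and the picture viewer there is one more tool, called after "Request:" as name([rows], argument=value, ...), one row to a line, values as JSON. move_arm: Moves the arm, as the interface text tells. Its arguments: {"type":"object","properties":{"slide":{"type":"array","items":{"type":"array","items":{"type":"number"}}},"roll":{"type":"array","items":{"type":"number"}},"gripper":{"type":"number"},"squeeze":{"type":"number"}},"required":["slide","roll"]}

```bash
mkdir -p pics; python3 - <<'E'
from bench import monitor,cams
import cv2,numpy as np
s=monitor.get_state();print(s)
for n in("scene","top"):
    im=cams.get_image(n);cv2.imwrite(f"pics/{n}0.png",im[:,:,::-1]);c=cams.get_calibration(n)
    print(n,np.round(c["mtx"],1).tolist(),np.round(c["R"],4).tolist(),np.round(c["t"],4).tolist())
E
```

```text
{'time': 0.0, 'joint_positions': array([-1.19688469,  0.32184285, -0.07011876,  1.45165455,  0.02259408,
        1.37083713, -0.05686986]), 'qd': array([-4.44775650e-04,  1.50410867e-04,  5.54009832e-04,  4.29384104e-05,
        1.51942795e-03, -2.40085873e-04,  5.41546600e-04]), 'joint_torque': array([-7.40653354e-05, -4.91301441e+01, -4.03882088e-01, -3.12529385e+01,
       -6.39981357e-02,  4.37835208e-02,  1.47716569e-04]), 'position': array([0.22869162, 0.60784121, 0.22145918]), 'tool_rot': array([-5.61957518e-01, -3.09064983e+00,  3.04050041e-03]), 'ft_force': array([-1.29457251, -0.40164372,  0.01285716]), 'torque': array([ 0.04118007, -0.00045931, -0.00058418]), 'grip_force': 0.0, 'grip_width': 1.0010269015657058}
scene [[477.7, 0.0, 319.3], [0.0, 477.7, 240.2], [0.0, 0.0, 1.0]] [[0.6325, -0.7746, -0.0044], [-0.5195, -0.42, -0.7441], [0.5745, 0.4729, -0.6681]] [-0.3567, 0.3122, 0.9864]
top [[560.4, 0.0, 318.6], [0.0, 560.4, 230.7], [0.0, 0.0, 1.0]] [[-0.0011, -1.0, 0.0094], [-0.9191, -0.0027, -0.394], [0.394, -0.0091, -0.9191]] [-0.0028, 0.5424, 1.5087]
```

View pics/scene0.png

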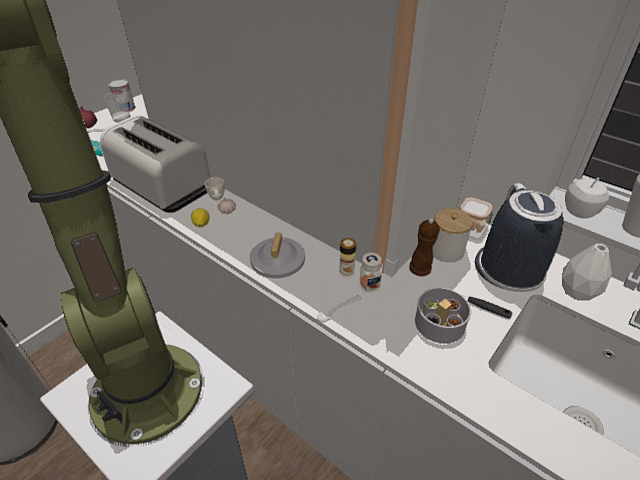

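View pics/top0.png

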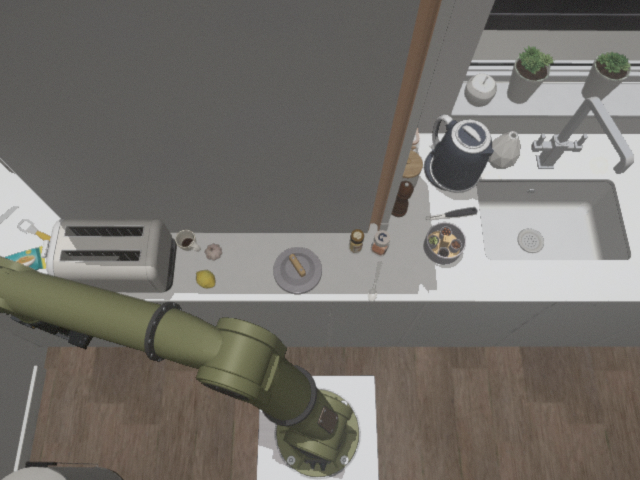

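The scene view shows the lids with an oak bar at about (277,245) and the tin at (443,315). In the top view they are at (298,267) and (445,243), and the mill and jars stand between them. I'll triangulate a rough position from these.

```bash
cat > h.py <<'E'
import numpy as np,cv2
from scipy.spatial.transform import Rotation as Rot
from bench import monitor,cams
def ray(c,u,v):
    R=np.array(c["R"]);d=R.T@np.linalg.solve(np.array(c["mtx"]),[u,v,1.]);return -R.T@np.array(c["t"]),d
def plane(c,u,v,z):
    o,d=ray(c,u,v);return o+d*(z-o[2])/d[2]
def proj(c,X):
    p=np.array(c["mtx"])@(np.array(c["R"])@np.array(X)+np.array(c["t"]));return p[:2]/p[2]
def tool():
    s=monitor.get_state();return s,Rot.from_rotvec(s["tool_rot"]).as_matrix()
def slide(target,s,R): return np.round(100*R.T@(np.array(target)-s["position"]),2)
E
python3 - <<'E'
from h import *
s,R=tool();print(R.round(3))
c=cams.get_calibration("top");im=cv2.imread("pics/top0.png")
print("corner", plane(c,376,226,0))
for n,u,v,z in(("bar",297,265,.065),("barA",291,255,.065),("barB",305,276,.065),("lidedge L",274,270,.01),("lidedge R",322,270,.01),("tin",445,243,.062),("post",447,239,.08),("jarA",357,237,.1),("jarB",381,240,.1),("mill",401,205,.05),("toaster",160,225,.18)):
    print(n,plane(c,u,v,z).round(3))
a=im[235:305,265:335];b=im[210:280,410:480]
cv2.imwrite("pics/crop.png",cv2.resize(np.hstack([a,b]),(800,400),interpolation=cv2.INTER_CUBIC))
cw=cams.get_calibration("wrist");print(R.T@(-np.array(cw["R"]).T@cw["t"]-s["position"]),(np.array(cw["R"])@R).round(3),cw["mtx"])
E
```

```text
[[-0.936  0.352 -0.001]
 [ 0.352  0.936 -0.002]
 [-0.    -0.002 -1.   ]]
corner [ 0.60656819 -0.18259018  0.        ]
bar [0.454 0.06  0.065]
barA [0.485 0.078 0.065]
barB [0.42  0.037 0.065]
lidedge L [0.457 0.13  0.01 ]
lidedge R [ 0.458 -0.013  0.01 ]
tin [ 0.525 -0.378  0.062]
post [ 0.53 -0.38  0.08]
jarA [ 0.528 -0.114  0.1  ]
jarB [ 0.518 -0.183  0.1  ]
mill [ 0.655 -0.256  0.05 ]
toaster [0.529 0.436 0.18 ]
[ 0.08104585 -0.00051479 -0.16237612] [[-0.     1.    -0.   ]
 [-0.955 -0.    -0.296]
 [-0.296  0.     0.955]] [[330.9282875    0.         321.04526437]
 [  0.         330.9282875  239.60442648]
 [  0.           0.           1.        ]]
```

View pics/crop.png

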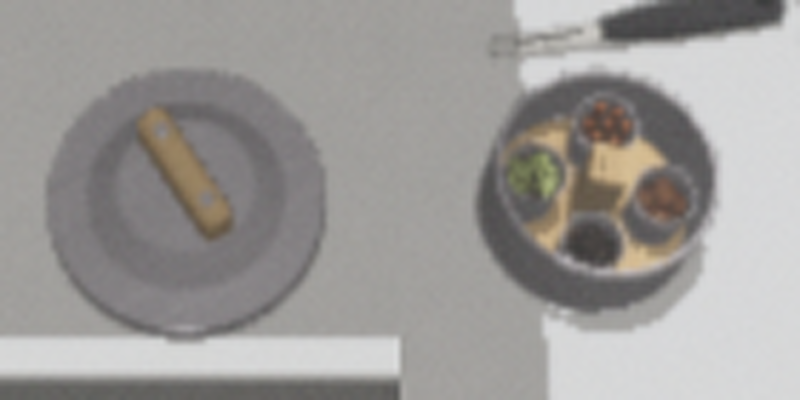

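Crop: the bar runs from upper left to lower right, about 32° from world x towards +y. The tin's post is near crop position (598,190). I'll hover over the lids for a closer wrist view.

Request:
move_arm([
  [-1,-1,0],
  [-3,-3,-0.5],
  [-5.5,-6,-1],
  [-8,-8.5,-1],
  [-10.5,-11,-1],
  [-13,-14,-1],
  [-16,-17,-1],
  [-18.5,-20,-1],
  [-21,-22.5,-1],
  [-24,-25.5,-1],
  [-26.5,-28.5,-1],
  [-29,-31.5,-1],
  [-32,-34,-1],
  [-34.5,-37,-1],
  [-37,-39.5,-1],
  [-39,-42,-1],
  [-40,-43,-1],
  [-40.3,-43.4,-1],
  [-40.3,-43.4,-1],
  [-40.3,-43.4,-1],
], roll=[0.05,0.15,0.28,0.41,0.54,0.67,0.8,0.93,1.06,1.19,1.32,1.45,1.58,1.71,1.84,1.97,2.1,2.2,2.22,2.22])

```text
time: 2.1
position: [0.453, 0.0606, 0.2323]
tool_rot: [-3.017, -0.874, 0.001]
ft_force: [0.1, 0.6, -0.4]
grip_width: 1.001
grip_force: 0.0
```

```bash
cat > look.py <<'E'
from h import *
import sys
s,R=tool();c=cams.get_calibration("wrist");im=cams.get_image("wrist")[:,:,::-1]
n=sys.argv[1];cv2.imwrite(f"pics/{n}.png",im)
import pickle;pickle.dump((s,R,c),open(n+".pkl","wb"))
print(s["time"],s["position"].round(4),"thx",np.degrees(np.arctan2(R[1,0],R[0,0])).round(2),"tilt",R[:2,2].round(4),s["joint_positions"].round(2))
E
python3 look.py w1
```

```text
2.1 [0.453  0.0606 0.2323] thx 32.29 tilt [-0.0005  0.0001] [-0.66 -0.12  0.43  1.9   0.05  1.35 -1.25]
```

View pics/w1.png

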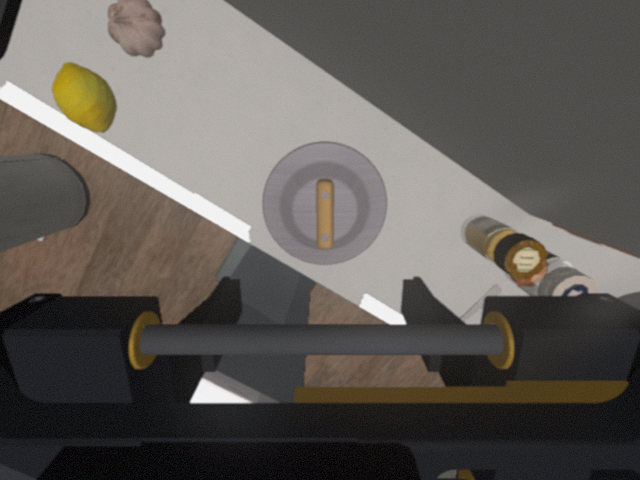

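The wrist view shows the bar at about (325,214), nearly vertical, so it is almost aligned with tool x. The dresser front runs along the line from (225,0) to (520,215). Next I measure the bar.

```bash
python3 - <<'E'
from h import *
import pickle
s,R,c=pickle.load(open("w1.pkl","rb"));im=cv2.imread("pics/w1.png")
hsv=cv2.cvtColor(im,cv2.COLOR_BGR2HSV)
m=((hsv[...,1]>80)&(hsv[...,0]>8)&(hsv[...,0]<28)).astype(np.uint8);m[:160]=0;m[270:]=0;m[:,:290]=0;m[:,360:]=0
m=cv2.morphologyEx(m,cv2.MORPH_CLOSE,np.ones((5,5)))
v,u=np.nonzero(m);print(len(u),u.min(),u.max(),v.min(),v.max())
P=np.array([plane(c,a,b,.065) for a,b in zip(u,v)])[:,:2].astype(np.float32)*1000
print(cv2.minAreaRect(P),P.mean(0))
box=cv2.boxPoints(cv2.minAreaRect(P));print(box)
q=P-P.mean(0);w,V=np.linalg.eigh(np.cov(q.T));print("ang",np.degrees(np.arctan2(V[1,1],V[0,1])))
print("dresser",plane(c,225,0,0),plane(c,520,215,0))
# lid outline
g=cv2.cvtColor(im,cv2.COLOR_BGR2GRAY)
for (a,b) in((263,203),(387,203),(325,142),(325,265)):print(plane(c,a,b,.005).round(4))
E
```

```text
990 317 332 180 248
((459.74639892578125, 59.928924560546875), (70.94535827636719, 15.728548049926758), 32.317020416259766) [460.38385   60.447506]
[[425.5641    47.611237]
 [433.9726    34.318985]
 [493.9287    72.24661 ]
 [485.5202    85.538864]]
ang -147.43219959254677
dresser [0.58241361 0.25763659 0.        ] [ 0.57476155 -0.15010034  0.        ]
[0.4214 0.122  0.005 ]
[ 0.5004 -0.003   0.005 ]
[0.5198 0.097  0.005 ]
[0.394  0.0169 0.005 ]
```

Request:
move_arm([
  [0.3,0.2,1],
  [0.5,0.4,3],
  [0.5,0.4,6],
  [0.5,0.4,9],
  [0.5,0.4,12],
  [0.5,0.4,14.5],
  [0.5,0.4,16.5],
  [0.5,0.4,18],
  [0.5,0.4,19],
  [0.5,0.4,19.4],
  [0.5,0.4,19.4],
  [0.5,0.4,19.4],
], roll=[0,0,0,0,0,0,0,0,0,0,0,0])

```text
time: 3.35
position: [0.4602, 0.0598, 0.0391]
tool_rot: [-3.018, -0.871, -0.002]
ft_force: [0.9, -0.4, -0.4]
grip_width: 1.005
grip_force: 0.0
```

Request:
move_arm([
  [0,0,0],
  [0,0,0],
  [0,0,0],
  [0,0,0],
  [0,0,0],
  [0,0,0],
  [0,0,0],
  [0,0,0],
  [0,0,0],
  [0,0,0],
], roll=[0,0,0,0,0,0,0,0,0,0], gripper=0.5, squeeze=40)

```text
time: 4.35
position: [0.4596, 0.0597, 0.0386]
tool_rot: [-3.018, -0.871, 0.0]
ft_force: [0.4, -0.4, -0.3]
grip_width: 0.208
grip_force: 40.0
```

Request:
move_arm([
  [0,0,-0.3],
  [0,0,-1],
  [0,0,-2],
  [0,0,-3.5],
  [0,0,-5],
  [0,0,-7],
  [0,0,-9],
  [0,0,-11],
  [0,0,-13],
  [-0.5,0,-15],
  [-0.8,0,-16.5],
  [-1,0,-17.6],
  [-1,0,-18],
  [-1,0,-18],
], roll=[0,0,0,0,0,0,0,0,0,0,0,0,0,0])

```text
time: 5.75
position: [0.4514, 0.0543, 0.219]
tool_rot: [-3.018, -0.871, -0.002]
ft_force: [-0.3, 0.1, -3.5]
grip_width: 0.201
grip_force: 40.0
```

```bash
python3 - <<'E'
from h import *
s,R=tool();print(s["time"],s["position"],s["ft_force"],s["grip_force"],slide([.43,-.38,.22],s,R))
print(slide([.44,-.16,.22],s,R))
E
```

```text
5.75 [0.45140852 0.05432251 0.21901154] [-0.31152777  0.06992824 -3.53421814] 39.99548343010247 [-24.95  35.62  -0.12]
[-12.38  17.53  -0.11]
```

Request:
move_arm([
  [-0.4,0.5,0],
  [-1.2,1.7,0],
  [-2.4,3.4,0],
  [-3.8,5.4,0],
  [-5.3,7.5,0],
  [-6.8,9.7,0],
  [-8.4,11.9,0],
  [-9.9,14.1,0],
  [-11.5,16.4,0],
  [-13,18.6,0],
  [-14.6,20.8,0],
  [-16.1,23,0],
  [-17.7,25.2,0],
  [-19.2,27.4,0],
  [-20.8,29.7,0],
  [-22.3,31.8,0],
  [-23.6,33.7,0],
  [-24.5,35,0],
  [-25,35.6,0],
  [-25,35.6,0],
], roll=[0.01,0.03,0.06,0.09,0.12,0.15,0.18,0.22,0.25,0.28,0.32,0.36,0.4,0.44,0.48,0.51,0.54,0.56,0.56,0.56])

```text
time: 7.75
position: [0.4274, -0.3824, 0.2186]
tool_rot: [3.141, -0.003, -0.001]
ft_force: [-1.3, -0.1, -2.6]
grip_width: 0.202
grip_force: 40.0
```

Request:
move_arm([
  [0,0,0],
  [0,0,0],
  [0,0,0],
], roll=[0,0,0])

```text
time: 8.05
position: [0.4297, -0.3792, 0.2186]
tool_rot: [-3.141, -0.005, -0.001]
ft_force: [-0.3, 0.5, -3.6]
grip_width: 0.205
grip_force: 40.0
```

```bash
python3 look.py w2
```

```text
8.05 [ 0.4297 -0.3792  0.2186] thx 0.2 tilt [0.0005 0.0008] [-0.15  0.22  0.96  1.68 -0.19  1.33 -0.72]
```

View pics/w2.png

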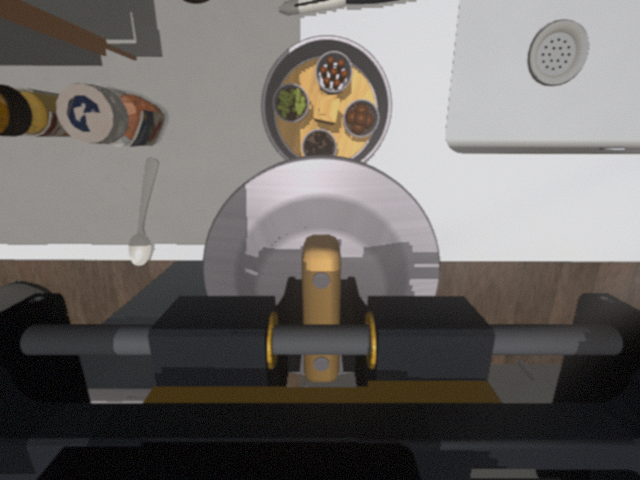

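The wrist view shows the tin rim spanning columns 262–392 and rows 36–165, with the square post near (328,103). I'll enlarge that region.

```bash
python3 - <<'E'
import cv2
im=cv2.imread("pics/w2.png")[65:145,275:381]
cv2.imwrite("pics/c2.png",cv2.convertScaleAbs(cv2.resize(im,None,fx=7.5,fy=7.5,interpolation=cv2.INTER_CUBIC),alpha=1.2))
E
```

```text
(no output)
```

View pics/c2.png

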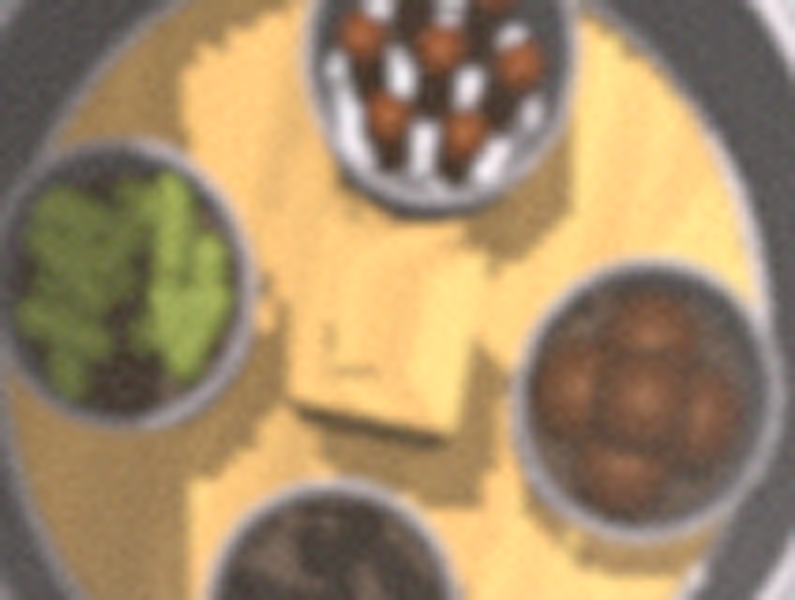

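The post's shoulder corners in the crop are about (290,400), (450,438), (485,263) and (325,225). Opposite cup centres are at (130,283) and (648,400).

```bash
python3 - <<'E'
from h import *
import pickle
from scipy.optimize import least_squares
s,R,c=pickle.load(open("w2.pkl","rb"));im=cv2.imread("pics/w2.png")
f=lambda p,z:plane(c,275+p[0]/7.5-.4,65+p[1]/7.5-.4,z)[:2]
C=np.array([f(p,.071) for p in((290,400),(450,438),(485,263),(325,225))])
print(C.round(4),C.mean(0))
for i in range(4):
    d=C[(i+1)%4]-C[i];print(np.linalg.norm(d).round(4),np.degrees(np.arctan2(d[1],d[0])).round(1))
for a,b in(((130,283),(648,400)),((440,85),(335,605))):
    d=f(b,.045)-f(a,.045);print("cups",np.degrees(np.arctan2(d[1],d[0])),(f(b,.045)+f(a,.045))/2,np.linalg.norm(d))
g=cv2.cvtColor(im,cv2.COLOR_BGR2GRAY).astype(np.float32)
P=[];c0=np.array([.53,-.38])
for k in range(2):
  P=[]
  for t in np.radians(np.arange(-150,151,3)):   # skip lid side (-x)
    r=np.arange(.050,.070,.0005);px=np.array([proj(c,[*(c0+q*np.array([np.cos(t),np.sin(t)])),.062]) for q in r]).astype(np.float32)
    I=cv2.remap(g,px[:,0].reshape(1,-1),px[:,1].reshape(1,-1),cv2.INTER_LINEAR)[0]
    d=abs(np.gradient(cv2.GaussianBlur(I[None],(5,1),1)[0]));j=np.argmax(d[3:-3])+3
    P.append(c0+r[j]*np.array([np.cos(t),np.sin(t)]))
  P=np.array(P);o=least_squares(lambda x:np.hypot(*(P-x[:2]).T)-x[2],[*c0,.059],loss="soft_l1",f_scale=.0007);c0=o.x[:2]
  print("rim",o.x.round(4),np.median(abs(np.hypot(*(P-o.x[:2]).T)-o.x[2])))
E
```

```text
[[ 0.5277 -0.3726]
 [ 0.5236 -0.3914]
 [ 0.5427 -0.3951]
 [ 0.5466 -0.3766]] [ 0.53513872 -0.38393495]
0.0193 -102.4
0.0195 -11.1
0.0189 77.8
0.0194 167.8
cups -101.70681438696707 [ 0.5359501  -0.38468434] 0.06697793122169371
cups 168.2521807400165 [ 0.53468381 -0.38410142] 0.06281712172554645
rim [ 0.5342 -0.3827  0.0565] 0.0007510778384776304
rim [ 0.5356 -0.3836  0.0553] 0.00020411032539455198
```

Request:
move_arm([
  [0.5,0,0],
  [1.5,0.1,0],
  [3,0.2,0],
  [4.5,0.3,0],
  [6,0.4,0],
  [7.5,0.5,0],
  [9,0.5,0],
  [10,0.5,0],
  [10.5,0.5,0],
  [10.6,0.5,0.5],
  [10.6,0.5,1.5],
  [10.6,0.5,3],
  [10.6,0.5,4.5],
  [10.6,0.5,6],
  [10.6,0.5,7.5],
  [10.6,0.5,8.7],
  [10.6,0.5,9.4],
  [10.6,0.5,9.4],
  [10.6,0.5,9.4],
], roll=[0.01,0.03,0.06,0.09,0.12,0.15,0.18,0.2,0.21,0.211,0.211,0.211,0.211,0.211,0.211,0.211,0.211,0.211,0.211])

```text
time: 10.0
position: [0.5355, -0.3853, 0.1249]
tool_rot: [3.124, -0.328, 0.001]
ft_force: [0.1, -0.3, -3.7]
grip_width: 0.205
grip_force: 40.0
```

```bash
python3 - <<'E'
from h import *
s,R=tool();print(s["time"],s["position"],s["ft_force"],s["torque"],np.degrees(np.arctan2(R[1,0],R[0,0])),R[:2,2],slide([.5353,-.3838,.100],s,R))
im=cams.get_image("scene")[190:370,350:590]
cv2.imwrite("pics/s3.png",cv2.resize(im[:,:,::-1],(800,600),interpolation=cv2.INTER_CUBIC))
E
```

```text
10.0 [ 0.53549166 -0.38531272  0.12491451] [ 0.0805276  -0.26461929 -3.72893969] [-0.04541707  0.15149549  0.00375073] -11.985308606478078 [ 0.00053494 -0.00045697] [-0.05 -0.14  2.49]
```

View pics/s3.png

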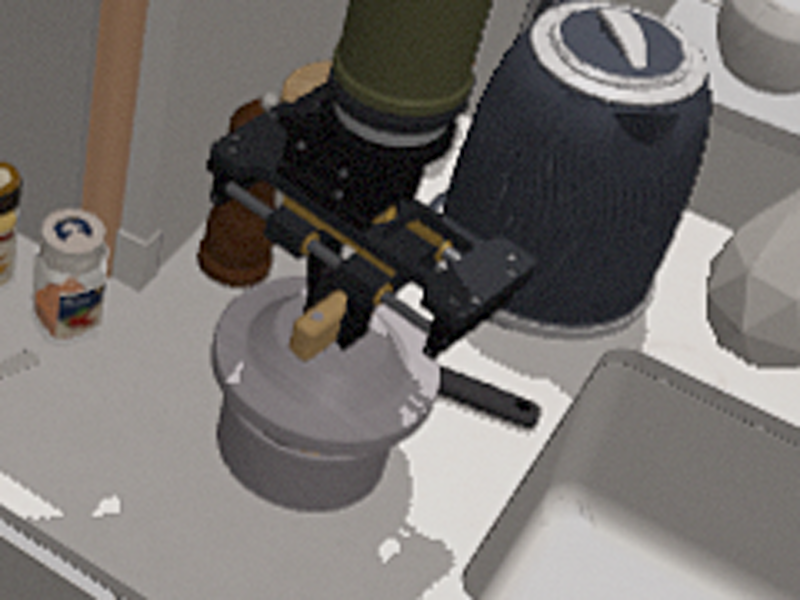

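The outer lid is level and centred over the tin. I'll lower it gently and watch the force.

Request:
move_arm([
  [0,-0.1,0.1],
  [0,-0.1,0.4],
  [0,-0.1,0.8],
  [0,-0.1,1.1],
  [0,-0.1,1.4],
  [0,-0.1,1.7],
  [0,-0.1,1.9],
  [0,-0.1,1.9],
], roll=[0,0,0,0,0,0,0,0])

```text
time: 10.85
position: [0.5355, -0.3839, 0.1052]
tool_rot: [-3.124, 0.328, 0.0]
ft_force: [0.4, 0.5, -2.8]
grip_width: 0.202
grip_force: 40.0
```

```bash
cat > st.py <<'E'
from h import *
s,R=tool();print(s["time"],s["position"].round(4),s["ft_force"].round(2),s["torque"].round(3),np.degrees(np.arctan2(R[1,0],R[0,0])).round(2),R[:2,2].round(4))
E
python3 st.py
```

```text
10.85 [ 0.5355 -0.3839  0.1052] [ 0.42  0.48 -2.84] [-0.016  0.159  0.036] -11.98 [-0.0001  0.0002]
```

Request:
move_arm([
  [0,0,0.1],
  [0,0,0.2],
  [0,0,0.3],
  [0,0,0.4],
  [0,0,0.5],
  [0,0,0.6],
  [0,0,0.7],
  [0,0,0.7],
], roll=[0,0,0,0,0,0,0,0])

```text
time: 11.65
position: [0.5355, -0.384, 0.0983]
tool_rot: [-3.124, 0.328, 0.0]
ft_force: [0.7, 0.5, -3.5]
grip_width: 0.202
grip_force: 40.0
```

```bash
python3 st.py
```

```text
11.65 [ 0.5355 -0.384   0.0983] [ 0.71  0.46 -3.52] [ 0.03   0.078 -0.032] -11.98 [0.     0.0001]
```

It's keyed, since the full weight still hangs freely past the shoulder. Now I press home.

Request:
move_arm([
  [0,0,0.1],
  [0,0,0.2],
  [0,0,0.3],
  [0,0,0.4],
  [0,0,0.5],
  [0,0,0.6],
  [0,0,0.65],
  [0,0,0.7],
  [0,0,0.7],
  [0,0,0.7],
], roll=[0,0,0,0,0,0,0,0,0,0])

```text
time: 12.65
position: [0.5355, -0.3841, 0.0917]
tool_rot: [-3.124, 0.328, -0.0]
ft_force: [-0.6, 0.3, -1.2]
grip_width: 0.203
grip_force: 40.0
```

```bash
python3 st.py
```

```text
12.65 [ 0.5355 -0.3841  0.0917] [-0.55  0.3  -1.2 ] [0.027 0.263 0.025] -11.99 [0.0002 0.0001]
```

Request:
move_arm([
  [0,0,0.05],
  [0,0,0.1],
  [0,0,0.1],
  [0,0,0.1],
], roll=[0,0,0,0])

```text
time: 13.05
position: [0.5355, -0.3841, 0.0917]
tool_rot: [-3.124, 0.328, -0.001]
ft_force: [-1.9, 1.6, 4.9]
grip_width: 0.203
grip_force: 40.0
```

```bash
python3 st.py
```

```text
13.05 [ 0.5355 -0.3841  0.0917] [-1.86  1.56  4.92] [ 0.421  0.705 -0.018] -11.98 [0.0006 0.0005]
```

Home, with 8 N of contact at TCP z 0.0917. I'll ease off about 1.5 mm, then turn 60° CCW.

Request:
move_arm([
  [0,0,-0.1],
  [0,0,-0.15],
  [0,0,-0.15],
  [0,0,-0.15],
  [0,0,-0.15],
  [0,0,-0.15],
  [0,0,-0.15],
  [0,0,-0.15],
  [0,0,-0.15],
  [0,0,-0.15],
  [0,0,-0.15],
  [0,0,-0.15],
  [0,0,-0.15],
  [0,0,-0.15],
  [0,0,-0.15],
  [0,0,-0.15],
  [0,0,-0.15],
  [0,0,-0.15],
  [0,0,-0.15],
], roll=[0,0,-0.03,-0.1,-0.17,-0.24,-0.32,-0.4,-0.48,-0.56,-0.64,-0.72,-0.8,-0.88,-0.95,-1.01,-1.05,-1.05,-1.05])

```text
time: 14.95
position: [0.5354, -0.3841, 0.0918]
tool_rot: [-2.868, -1.281, 0.0]
ft_force: [0.1, -0.2, -1.9]
grip_width: 0.202
grip_force: 40.0
```

```bash
python3 st.py
```

```text
14.95 [ 0.5354 -0.3841  0.0918] [ 0.14 -0.23 -1.92] [-0.096  0.135  0.019] 48.15 [-0.0001  0.0001]
```

Request:
move_arm([
  [0,0,-0.1],
  [0,0,-0.2],
  [0,0,-0.3],
  [0,0,-0.5],
  [0,0,-0.7],
  [0,0,-0.9],
  [0,0,-1],
  [0,0,-1],
], roll=[0,0,0,0,0,0,0,0])

```text
time: 15.75
position: [0.5356, -0.3841, 0.1023]
tool_rot: [2.868, 1.282, 0.001]
ft_force: [0.5, 0.2, -2.2]
grip_width: 0.206
grip_force: 40.0
```

```bash
python3 st.py
```

```text
15.75 [ 0.5356 -0.3841  0.1023] [ 0.49  0.22 -2.21] [-0.103  0.107  0.007] 48.18 [ 0.0005 -0.0001]
```

The load is 2.2 N, the outer lid alone, so it's free. I'll lift it off.

Request:
move_arm([
  [0,0,-0.3],
  [0,0,-0.8],
  [0,0,-1.5],
  [0,0,-2.5],
  [0,0,-4],
  [0,0,-5.5],
  [0,0,-7],
  [0,0,-8.5],
  [0,0,-10],
  [0,0,-11],
  [0,0,-11.7],
  [0,0,-12],
  [0,0,-12],
  [0,0,-12],
  [0,0,-12],
  [0,0,-12],
], roll=[0,0,0,0,0,0,0,0,0,0,0,0,0,0,0,0])

```text
time: 17.35
position: [0.5353, -0.3839, 0.2214]
tool_rot: [-2.867, -1.282, 0.001]
ft_force: [0.7, -0.6, -1.3]
grip_width: 0.207
grip_force: 40.0
```

```bash
python3 st.py; python3 - <<'E'
from h import *
im=cams.get_image("scene")[160:370,330:610]
cv2.imwrite("pics/s4.png",cv2.resize(im[:,:,::-1],(800,600),interpolation=cv2.INTER_CUBIC))
E
```

```text
17.35 [ 0.5353 -0.3839  0.2214] [ 0.65 -0.62 -1.3 ] [-0.115  0.103  0.042] 48.17 [-0.0009  0.0005]
```

View pics/s4.png

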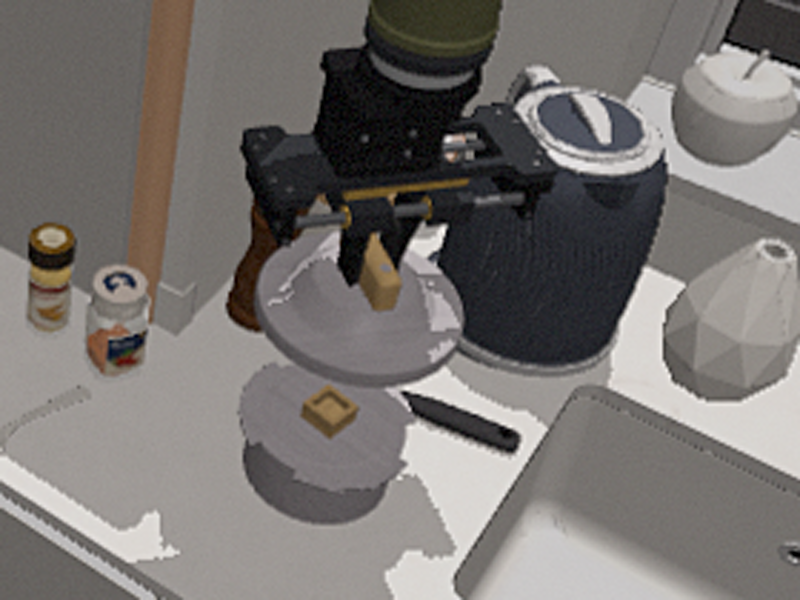

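The view shows the inner lid flat on the tin, with its hub at crop (330,410), and the outer lid held level well above it. I'll let it settle and then hand in.

Request:
move_arm([
  [0,0,0],
  [0,0,0],
  [0,0,0],
  [0,0,0],
  [0,0,0],
  [0,0,0],
], roll=[0,0,0,0,0,0])

```text
time: 18.0
position: [0.5355, -0.3841, 0.2221]
tool_rot: [-2.868, -1.282, -0.0]
ft_force: [0.3, -0.5, -2.6]
grip_width: 0.204
grip_force: 40.0
```

```bash
python3 -c "
from bench import workorder
print(workorder.close_job())"
```

```text
the job is handed in; nothing more can be done
None
```

The inner lid is lying flat on the tin over its post, the outer lid is held level by its bar about 12 cm above the rim, and the job was handed in at 18 s; no verdict was returned.

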